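# Tuck the drip strip under the drainer's flap and hold it down

## Task

Fit the steel drip strip to the glass drainer: slide its rear edge (the one farther from the black fin) squarely and centrally under the blue hinged flap until it is fully home against the stop behind, without lifting the flap. Then press the strip down so that the sprung grey bed sinks to its bottom, and finish while still holding it pressed flat; leave the glasses and crockery around it undisturbed.

Things in the scene. Friction and masses are not known exactly. Their poses are not given: they have to be found in the camera images.
- strip: Loose steel drip strip: flat plate 110 (x) x 150 (y) x 4 mm, about 0.15 kg, flat on the worktop at the start. Origin: centre of its underside; +x points to the rear edge (to be tucked), z up. To hold it: black upright fin, 40 mm long (x), 12 mm thick (y), centred at x = -25, y = 0 mm, top 38 mm above the underside. Pinch it across y from above; fingertips may rest on the plate.
- strip_edge (a point): Middle of the strip's rear edge, at half the plate's thickness: strip frame (55, 0, 2) mm. Axes as the strip's.
- drainer: Fixed white glass drainer, 220 x 220 mm. Origin at worktop height below the stop, the front face of its rear stand; +x points rearward (the strip slides in that way), y left, z up. The stand spans x = 0 to 75 mm, 45 mm high. In front of it lies the flat grey bed, x = -140 to -2, y = -94 to 94 mm; low side rails, 13 mm high, at y = -105 and 105 mm.
- stop (a point): Point on the stop face (the strip's rear edge touches it when home), middle of the width, at the height of the bed's top when the bed is up: drainer frame (0, 0, 21) mm. Axes as the drainer's.
- bed (a joint): How far the flat grey bed is pressed down, in m: 0 = up (top 21 mm above the worktop), 0.005 = fully down. Springs push it up: it begins to sink at about 3 N, fully down takes about 8 N. It stays level. The strip's own weight does not sink it.
- flap (a joint): Blue flap, rad: 0 = down (rest), grows as its front lip rises. Hinged at the stop face 30 mm above the worktop; 186 mm wide, 4 mm thick, lightly sprung shut (under 1 N lifts the lip). At rest its flat underside is 7 mm above the raised bed from drainer x = 0 to -38 mm, then curls up to a lip at x = -48 mm, about 11 mm above the raised bed.
- flap_lip (a point): Middle of the flap's front lip, upper side; drainer frame (-48, 0, 36) mm when the flap is down.
- shot_a: Small amber glass, 39 mm wide, 52 mm tall, standing loose on the drainer's rear stand near drainer x = 40, y = 60 mm; origin centre of its foot. Leave alone.
- shot_b: A second such glass on the rear stand, near drainer x = 40, y = -60 mm. Leave alone.
- mug: Teal mug, 68x99x73 mm, a bystander; origin centre of underside.
- jug: Brown jug, 62x90x93 mm, a bystander; origin centre of underside.
- vase: Amber glass tumbler, 64 mm wide, 110 mm tall, a bystander; origin centre of underside.
- spoon: Steel teaspoon, 130 mm long, a bystander lying on the worktop; origin centre of underside.

How it is judged:
By the outcome, as a careful person would: the job done as asked, in the order asked, and still so for the second after the job is handed in, while the arm keeps its last pose, push and grip.
It also fails if it takes over 48 s, if anything falls off the work surface, if the arm or the gripper's body presses on something with over 40 N, if the wrist force passes 120 N, or if a joint passes its speed limit or range.

## Robot

A 6-joint arm with a two-finger parallel gripper is mounted at the origin on a cart in front of the work surface, level with it; the furniture and walls round the work are solid. World frame = base frame: x ahead of the robot, y to its left, z up, the work surface at z = 0. Lengths are in m, angles in degrees, forces in N, time in s.
With the tool pointing down it reaches from about 0.225 to 0.725 m from the base axis. Payload 3.1 kg.
Tool frame: the origin (TCP) lies at the very end of the fingers, on their centre line; the grasp point (between the pads) lies 19 mm behind it (env.hold_point_z is the distance from the TCP to the grasp point, in m); z points along the fingers, y is the line along which they close (so a half turn about z gives the same grasp; the last joint's range is limited). The gripper opens to 85 mm and grips with 20 to 120 N. Pads are 22 mm wide; open, the fingers measure 114 mm over their backs; the gripper's body (76 mm by 85 mm) begins 54 mm behind the grasp point. The pads swing forward as they close: fully open they stand 13 mm farther back than shut.
Start: joints at [-74.301, 2.75, 5.684, 92.934, 0, 82.678], TCP at [0.205, -0.483, 0.231] pointing down, gripper open.
Joint ranges: [-166.93, 166.93], [-56.73, 111.36], [-69.38, 81.34], [-121.58, 131.49], [-85.45, 84.26], [-180, 180]. Speed limits (degrees/s): [159.86, 159.86, 180, 180, 180, 180].

## Interface

Orientations are given as a 3x3 rotation matrix whose columns are the frame's x, y, z axes.
In Python, from workcell import env, imaging gives the robot as it stands.
- The arm moves only by the tool arm_command, never from a script. Its argument "increments" is one flat list of numbers, 7 for each row, row after row: the shift along the world's x, y, z scaled (see below), then the turn, a rotation vector about the world's x, y, z scaled (see below), then the gripper command: -1 is shut, 1 is fully open, values between are in proportion. In form: [tx, ty, tz, rx, ry, rz, grip, tx, ty, tz, rx, ry, rz, grip, ...]. A call has exactly 10 rows; each row is the pose to reach, as a shift and turn from the pose commanded when the call began; what a row does not reach only later rows make up. The controller multiplies each number of a shift by 0.4 m and each number of a turn by 30 degrees. A row lasts 1/12 s, in which the tool goes at most 41.7 mm and 7.16 degrees, less where a joint would pass 70% of its speed; a pose out of reach is approached as far as the arm can. A call with a number of a shift or a turn outside -1 to 1 is refused whole. A call with a gripper value outside its range is refused whole. The fingers move at their own pace and stop on an object; the grip force is fixed at half the most. Time passes only in rows, so rows that repeat a pose let the fingers close, or fill a call up. It gives the time, the measured TCP pose, the force, the opening and the grip force at its end, in the units of the state.
- env.state(): the state, without advancing time (a new reading comes with each control period).
- imaging.get_image(name): name is "side" or "top"; returns the picture (384x512x3 uint8, red, green, blue); there is no depth.
- imaging.calibration(name): a dict with "K" (3x3 intrinsics, pixels), "view" (4x4, takes a point from world to camera coordinates). Camera axes: x right, y up, looking along -z (the intrinsics and any distortion apply to the point x, -y, -z); pixel columns grow to the right and rows downward; lengths in m; the calibration is good to about 2 mm. A picture is of the moment at which its call begins. calibration takes no time and is no camera call.
- env.finish_job(): hands the job in; it is judged then, once.
Trained networks look in the newest picture that a camera, given by its name, has taken for a name from the list of things; names that differ only in an ending like _2 or _b are one class to them, and where a whole thing is asked for, a point or a joint stands for the part that bears it (a point fixed in the world has none). Each returns a list of dicts, best first, with "confidence" (0 to 1); they miss things now and then, are a little off and sometimes report something else, mostly with a low value. They report only what shows in the picture. A call takes as long as a camera call.
- imaging.outline_of(name, camera): "mask" (384x512 bool, what is visible of it) and "extent" ([left, top, width, height] in pixels, round what is visible of it).
- imaging.landmark_of(name, camera): "location" ([column, row] in pixels: a listed point, or the origin of a listed thing).
The state is a dict: "time_s": time; "joints": joint angles; "joint_velocities": joint speeds; "effort": joint torques, N m; "eef_pos": TCP position; "orientation": TCP orientation; "force": force on the tool from outside, world axes, zero at the start; "moment": the same for the moment, N m; "opening": finger opening in m; "finger_force": force on a finger pad.
Only numpy, scipy, OpenCV 4.12 (cv2) and the standard library are available. Lean on these libraries where they do the work, as an engineer would, in place of code of your own. Each camera call takes 0.05 s, during which the arm holds its last target. There are 200 camera calls.

## Working session

There is one attempt and no reset: what is moved stays moved. The work goes in short steps, Python scripts to look and compute and a tool call to move; the robot and the scene stay as the last step left them, time stands still between calls to the robot, and variables do not carry over. Pictures are saved under pics/ and viewed, at most 10 in all, crops included, and the job is handed in when it is done.

Besides the shell and the picture viewer there is one more tool, called after "Call:" by a JSON object that holds its "method" and its "body". arm_command: Moves the arm, as the interface text tells. Shifts and turns lie within -1 to 1; 1 stands for 0.4 m of shift or 30 degrees of turn. Its arguments: {"type":"object","properties":{"increments":{"type":"array"}},"required":["increments"]}

```bash
mkdir -p pics; ls
python3 - <<'E'
from workcell import env, imaging
import cv2,numpy as np
for c in("top","side"):
    im=imaging.get_image(c); cv2.imwrite(f"pics/{c}0.png",im[:,:,::-1])
    k=imaging.calibration(c); print(c,k["K"].round(1).tolist(),k["view"].round(3).tolist(), [x for x in k])
    for n in("strip","strip_edge","drainer","stop","flap_lip","shot_a","mug","jug","vase","spoon"):
        print(n,[(np.round(d["location"],1).tolist(),round(d["confidence"],2)) for d in imaging.landmark_of(n,c)[:3]])
s=env.state();print(s["eef_pos"],s["orientation"],s["time_s"],s["opening"],env.hold_point_z)
E
```

```text
pics
top [[426.3, 0.0, 260.0], [0.0, 426.3, 195.6], [0.0, 0.0, 1.0]] [[-0.007, -1.0, -0.002, 0.062], [0.976, -0.007, 0.216, -0.526], [-0.216, -0.001, 0.976, -1.549], [0.0, 0.0, 0.0, 1.0]] ['K', 'view']
strip [([219.4, 195.8], 0.64)]
strip_edge [([215.0, 183.0], 0.78)]
drainer [([325.8, 199.9], 0.8)]
stop [([327.6, 199.9], 0.78)]
flap_lip [([336.3, 208.1], 0.6)]
shot_a [([314.6, 190.4], 0.56), ([346.3, 182.6], 0.51)]
mug [([149.4, 186.7], 0.83), ([154.4, 231.2], 0.65)]
jug [([144.8, 209.7], 0.58)]
vase [([379.0, 174.6], 0.54)]
spoon [([154.9, 231.3], 0.56)]
side [[427.9, 0.0, 245.2], [0.0, 427.9, 190.4], [0.0, 0.0, 1.0]] [[0.866, -0.5, -0.016, -0.445], [0.182, 0.285, 0.941, -0.184], [-0.466, -0.818, 0.338, -1.24], [0.0, 0.0, 0.0, 1.0]] ['K', 'view']
strip [([357.4, 255.7], 0.72), ([221.8, 199.9], 0.52)]
strip_edge [([237.2, 194.5], 0.59)]
drainer [([282.7, 238.5], 0.95)]
stop [([283.7, 232.6], 0.57)]
flap_lip [([269.8, 235.5], 0.9)]
shot_a [([278.1, 217.5], 0.68), ([306.2, 230.9], 0.55)]
mug [([200.4, 177.8], 0.61)]
jug [([182.8, 178.9], 0.77), ([358.4, 256.7], 0.34)]
vase [([357.1, 253.4], 0.56)]
spoon [([165.4, 186.9], 0.62)]
[ 0.20530928 -0.48319029  0.23130255] [[ 9.20350478e-01  3.91094615e-01 -1.67637164e-05]
 [ 3.91094615e-01 -9.20350478e-01  4.96116750e-06]
 [-1.34882085e-05 -1.11222121e-05 -1.00000000e+00]] 1.1 0.08579610061748463 0.0187
```

Run:
```python
import cv2
a=cv2.imread("pics/top0.png")[130:270,110:410];cv2.imwrite("pics/topc.png",cv2.resize(a,(800,373),interpolation=2))
a=cv2.imread("pics/side0.png")[130:310,130:400];cv2.imwrite("pics/sidec.png",cv2.resize(a,(800,533),interpolation=2))
```

```text
(no output)
```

View pics/topc.png

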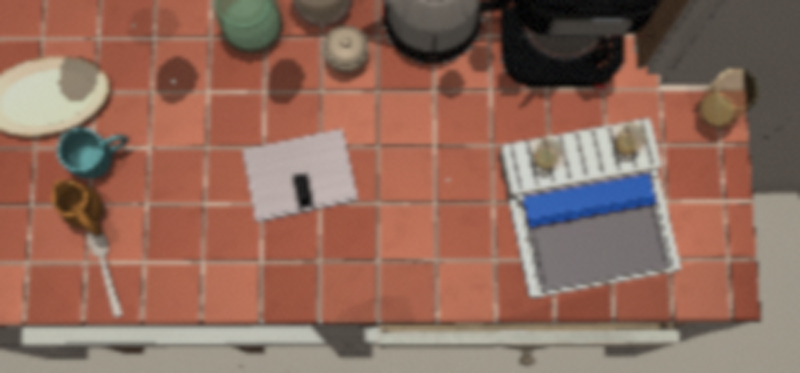

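View pics/sidec.png

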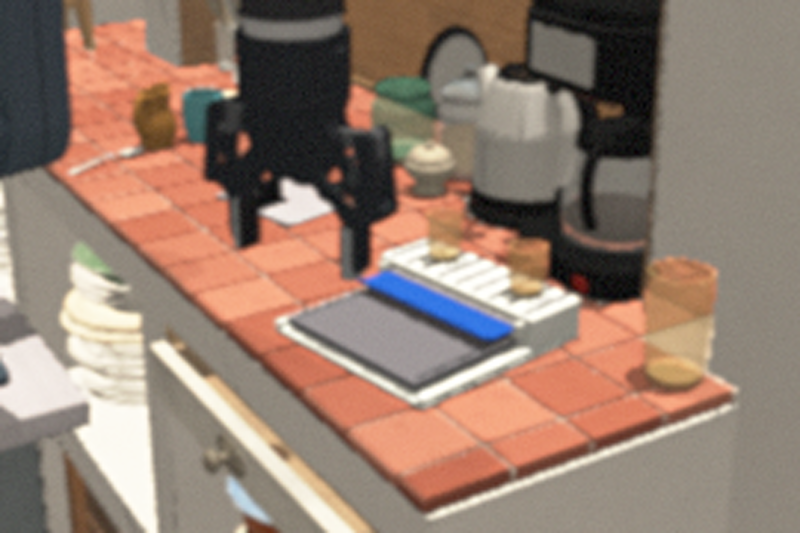

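```bash
cat > h.py <<'E'
import numpy as np,cv2
from scipy.optimize import minimize
from workcell import env, imaging
def proj(c,P):
    k=imaging.calibration(c);P=np.atleast_2d(P);q=P@k["view"][:3,:3].T+k["view"][:3,3]
    q=np.c_[q[:,0],-q[:,1],-q[:,2]]@k["K"].T;return q[:,:2]/q[:,2:]
def onplane(c,uv,z):
    k=imaging.calibration(c);R=k["view"][:3,:3];t=k["view"][:3,3];o=-R.T@t
    d=np.linalg.inv(k["K"])@[uv[0],uv[1],1];d=R.T@[d[0],-d[1],-d[2]];return o+d*(z-o[2])/d[2]
def place(p,L):
    a=p[2];R=np.array([[np.cos(a),-np.sin(a)],[np.sin(a),np.cos(a)]]);L=np.array(L,float)
    return np.c_[L[:,:2]@R.T+p[:2],L[:,2]]
def render(c,p,L,sh):
    S=8;uv=cv2.convexHull(proj(c,place(p,L)).astype(np.float32))
    m=np.zeros((sh[0],sh[1]),np.uint8);cv2.fillConvexPoly(m,np.round((uv)*2**S).astype(np.int32),255,cv2.LINE_AA,S)
    return m
def fit(p0,L,feats):
    """feats: {camera: feature image}; fits x,y,yaw"""
    def cost(v,full=False):
        p=np.array(p0)+np.array(v)*[.01,.01,.05];tot=0
        for c,f in feats.items():
            w=cv2.dilate(render(c,p0,L,f.shape),np.ones((25,25)))>0
            m=cv2.GaussianBlur(render(c,p,L,f.shape).astype(np.float32)/255,(0,0),1.2)[w];y=f[w]
            A=np.c_[m,np.ones_like(m)];s,*_=np.linalg.lstsq(A,y,rcond=None);tot+=np.mean((A@s-y)**2)/np.var(y)
        return tot
    best=min((minimize(cost,[0,0,a],method="Nelder-Mead",options=dict(initial_simplex=np.array([[0,0,a],[1,0,a],[0,1,a],[0,0,a+1.]]),xatol=1e-3,fatol=1e-6,maxiter=300)) for a in(-1,1)),key=lambda r:r.fun)
    return np.array(p0)+best.x*[.01,.01,.05],best.fun
STRIP=[(x,y,.004) for x in(-.055,.055) for y in(-.075,.075)]
FLAP=[(x,y,z) for x,z in((0,.032),(-.038,.032),(-.048,.036)) for y in(-.093,.093)]
def ratio(im): im=im.astype(np.float32);return im[...,1]/(im[...,0]+20)
def blue(im): im=im.astype(np.float32);return np.clip((im[...,2]-im[...,0])/(im.sum(2)+60),0,None)
E
python3 - <<'E'
from h import *
T=cv2.imread("pics/top0.png")[:,:,::-1];S=cv2.imread("pics/side0.png")[:,:,::-1]
s0=np.r_[onplane("top",(222,196),.004)[:2],.17]
sp,r=fit(s0,STRIP,{"top":ratio(T)});print("strip",sp.round(4),np.degrees(sp[2]),r)
d0=np.r_[onplane("top",(330,198),.03)[:2],.17]
for fe in({"top":blue(T)},{"side":blue(S)},{"top":blue(T),"side":blue(S)}):
    dp,r=fit(d0,FLAP,fe);print("drainer",dp.round(4),np.degrees(dp[2]),r)
o=T[...,::-1].copy();o=cv2.resize(o[130:270,110:410],(800,373),interpolation=2)
q=S[...,::-1].copy();q=cv2.resize(q[130:310,130:400],(800,533),interpolation=2)
def dr(im,c,P,k,off):
    uv=((proj(c,P)+.5-off)*k).astype(int);cv2.polylines(im,[uv],True,(0,255,0),1)
H=[(-.14,-.094,.021),(-.14,.094,.021),(-.002,.094,.021),(-.002,-.094,.021)]
G=[(0,-.11,.045),(0,.11,.045),(.075,.11,.045),(.075,-.11,.045)]
F=[(-.045,-.006,.038),(-.045,.006,.038),(-.005,.006,.038),(-.005,-.006,.038)]
for im,c,k,off in((o,"top",800/300,(110,130)),(q,"side",800/270,(130,130))):
    for L in(H,G):dr(im,c,place(dp,L),k,off)
    dr(im,c,place(sp,[STRIP[i] for i in(0,1,3,2)]),k,off);dr(im,c,place(sp,F),k,off)
cv2.imwrite("pics/o1.png",np.vstack([o,q])[:,:].copy()[::1] if 0 else cv2.resize(np.vstack([o,q]),(530,600)))
cv2.imwrite("pics/o2.png",o)
E
```

```text
strip [0.5419 0.2067 0.2003] 11.474962382905746 0.13984085619449615
drainer [ 0.5175 -0.2063  0.1787] 10.238429778602145 0.0934986025094986
drainer [ 0.5177 -0.2162  0.1775] 10.168054617282595 0.08816240727901459
drainer [ 0.5177 -0.2093  0.1823] 10.44724450846532 0.21903261542320251
```

View pics/o2.png

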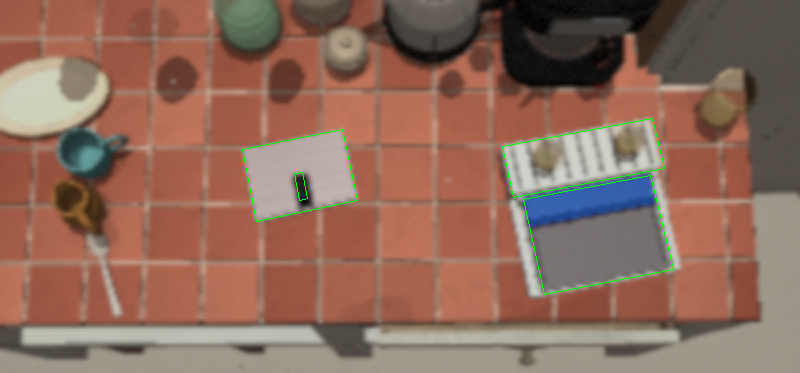

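Call:
{"method": "arm_command", "body": {"increments": [0.03, 0.06, 0, 0, 0, 0.1, 1, 0.05, 0.11, 0, 0, 0, 0.2, 1, 0.08, 0.17, 0, 0, 0, 0.3, 1, 0.1, 0.23, 0, 0, 0, 0.4, 1, 0.13, 0.285, 0, 0, 0, 0.5, 1, 0.16, 0.34, 0, 0, 0, 0.6, 1, 0.18, 0.4, 0, 0, 0, 0.7, 1, 0.21, 0.46, 0, 0, 0, 0.8, 1, 0.235, 0.515, 0, 0, 0, 0.9, 1, 0.26, 0.57, 0, 0, 0, 1, 1]}}

```text
time_s: 1.93
eef_pos: [0.3096, -0.254, 0.2315]
orientation: [[0.6, 0.8, 0.0], [0.8, -0.6, -0.0], [-0.0, 0.001, -1.0]]
force: [1.2, 0.1, 0.2]
opening: 0.0853
finger_force: 0.0
```

Call:
{"method": "arm_command", "body": {"increments": [0.03, 0.06, 0, 0, 0, 0.1, 1, 0.05, 0.11, 0, 0, 0, 0.2, 1, 0.08, 0.17, 0, 0, 0, 0.3, 1, 0.1, 0.23, 0, 0, 0, 0.4, 1, 0.13, 0.285, 0, 0, 0, 0.5, 1, 0.16, 0.34, 0, 0, 0, 0.6, 1, 0.18, 0.4, 0, 0, 0, 0.7, 1, 0.21, 0.46, 0, 0, 0, 0.8, 1, 0.235, 0.515, 0, 0, 0, 0.9, 1, 0.26, 0.57, 0, 0, 0, 1, 1]}}

```text
time_s: 2.77
eef_pos: [0.4137, -0.0259, 0.2315]
orientation: [[0.119, 0.993, 0.001], [0.993, -0.119, -0.0], [-0.0, 0.001, -1.0]]
force: [0.1, 0.8, -0.5]
opening: 0.0856
finger_force: 0.0
```

Call:
{"method": "arm_command", "body": {"increments": [0.03, 0.06, 0, 0, 0, 0.1, 1, 0.05, 0.11, 0, 0, 0, 0.2, 1, 0.08, 0.17, 0, 0, 0, 0.3, 1, 0.1, 0.23, 0, 0, 0, 0.4, 1, 0.13, 0.285, 0, 0, 0, 0.5, 1, 0.16, 0.34, 0, 0, 0, 0.6, 1, 0.18, 0.4, 0, 0, 0, 0.7, 1, 0.21, 0.46, 0, 0, 0, 0.8, 1, 0.235, 0.515, 0, 0, 0, 0.9, 1, 0.26, 0.57, 0, 0, 0, 1, 1]}}

```text
time_s: 3.6
eef_pos: [0.5177, 0.2021, 0.2312]
orientation: [[-0.394, 0.919, 0.0], [0.919, 0.394, -0.0], [-0.0, 0.0, -1.0]]
force: [-0.4, -0.1, -0.5]
opening: 0.0855
finger_force: 0.0
```

Call:
{"method": "arm_command", "body": {"increments": [0, 0, 0, 0, 0, 0.1, 1, 0, 0, 0, 0, 0, 0.2, 1, 0, 0, 0, 0, 0, 0.3, 1, 0, 0, 0, 0, 0, 0.4, 1, 0, 0, 0, 0, 0, 0.5, 1, 0, 0, 0, 0, 0, 0.6, 1, 0, 0, 0, 0, 0, 0.7, 1, 0, 0, 0, 0, 0, 0.8, 1, 0, 0, 0, 0, 0, 0.9, 1, 0, 0, 0, 0, 0, 1, 1]}}

```text
time_s: 4.43
eef_pos: [0.5173, 0.2008, 0.2313]
orientation: [[-0.8, 0.599, -0.0], [0.599, 0.8, -0.0], [0.0, -0.0, -1.0]]
force: [-0.5, -0.2, 0.5]
opening: 0.0855
finger_force: 0.0
```

Call:
{"method": "arm_command", "body": {"increments": [0, 0, 0, 0, 0, 0.1, 1, 0, 0, 0, 0, 0, 0.2, 1, 0, 0, 0, 0, 0, 0.3, 1, 0, 0, 0, 0, 0, 0.4, 1, 0, 0, 0, 0, 0, 0.5, 1, 0, 0, 0, 0, 0, 0.6, 1, 0, 0, 0, 0, 0, 0.7, 1, 0, 0, 0, 0, 0, 0.8, 1, 0, 0, 0, 0, 0, 0.9, 1, 0, 0, 0, 0, 0, 1, 1]}}

```text
time_s: 5.27
eef_pos: [0.5173, 0.2008, 0.2313]
orientation: [[-0.993, 0.119, -0.0], [0.119, 0.993, -0.0], [0.0, -0.0, -1.0]]
force: [0.2, -0.6, -0.3]
opening: 0.0851
finger_force: 0.0
```

Call:
{"method": "arm_command", "body": {"increments": [0, 0, -0.02, 0, 0, 0.1, 1, 0, 0, -0.05, 0, 0, 0.2, 1, 0, 0, -0.08, 0, 0, 0.3, 1, 0, 0, -0.12, 0, 0, 0.4, 1, 0, 0, -0.16, 0, 0, 0.5, 1, 0, 0, -0.2, 0, 0, 0.58, 1, 0, 0, -0.22, 0, 0, 0.615, 1, 0, 0, -0.24, 0, 0, 0.615, 1, 0, 0, -0.25, 0, 0, 0.615, 1, 0, 0, -0.25, 0, 0, 0.615, 1]}}

```text
time_s: 6.1
eef_pos: [0.5169, 0.2007, 0.1306]
orientation: [[-0.98, -0.198, -0.001], [-0.198, 0.98, -0.0], [0.001, -0.0, -1.0]]
force: [-0.1, 0.3, 0.5]
opening: 0.0858
finger_force: 0.0
```

Call:
{"method": "arm_command", "body": {"increments": [0, 0, -0.04, 0, 0, 0, 1, 0, 0, -0.09, 0, 0, 0, 1, 0, 0, -0.14, 0, 0, 0, 1, 0, 0, -0.19, 0, 0, 0, 1, 0, 0, -0.23, 0, 0, 0, 1, 0, 0, -0.26, 0, 0, 0, 1, 0, 0, -0.285, 0, 0, 0, 1, 0, 0, -0.305, 0, 0, 0, 1, 0, 0, -0.305, 0, 0, 0, 1, 0, 0, -0.305, 0, 0, 0, 1]}}

```text
time_s: 6.93
eef_pos: [0.5175, 0.2008, 0.0095]
orientation: [[-0.98, -0.199, 0.0], [-0.199, 0.98, 0.0], [-0.0, -0.0, -1.0]]
force: [0.2, 0.8, 0.6]
opening: 0.0853
finger_force: 0.0
```

Call:
{"method": "arm_command", "body": {"increments": [0, 0, 0, 0, 0, 0, -1, 0, 0, 0, 0, 0, 0, -1, 0, 0, 0, 0, 0, 0, -1, 0, 0, 0, 0, 0, 0, -1, 0, 0, 0, 0, 0, 0, -1, 0, 0, 0, 0, 0, 0, -1, 0, 0, 0, 0, 0, 0, -1, 0, 0, 0, 0, 0, 0, -1, 0, 0, 0, 0, 0, 0, -1, 0, 0, 0, 0, 0, 0, -1]}}

```text
time_s: 7.77
eef_pos: [0.5177, 0.2008, 0.0097]
orientation: [[-0.98, -0.199, 0.001], [-0.199, 0.98, 0.0], [-0.001, -0.0, -1.0]]
force: [-0.6, -0.5, 3.8]
opening: 0.0109
finger_force: 61.6
```

Call:
{"method": "arm_command", "body": {"increments": [0, 0, 0.03, 0, 0, 0, -1, 0, 0, 0.06, 0, 0, 0, -1, 0, 0, 0.1, 0, 0, 0, -1, 0, 0, 0.15, 0, 0, 0, -1, 0, 0, 0.2, 0, 0, 0, -1, 0, 0, 0.25, 0, 0, 0, -1, 0, 0, 0.28, 0, 0, 0, -1, 0, 0, 0.3, 0, 0, 0, -1, 0, 0, 0.3, 0, 0, 0, -1, 0, 0, 0.3, 0, 0, 0, -1]}}

```text
time_s: 8.6
eef_pos: [0.5173, 0.2008, 0.1292]
orientation: [[-0.98, -0.199, 0.0], [-0.199, 0.98, -0.0], [-0.0, -0.0, -1.0]]
force: [0.1, 0.0, -2.7]
opening: 0.0112
finger_force: 61.0
```

Run:
```python
from h import *
I={c:imaging.get_image(c) for c in("top","side")}
for c in I: cv2.imwrite(f"pics/{c}1.png",I[c][:,:,::-1])
s=env.state();print(s["eef_pos"],s["force"],s["moment"],s["opening"])
h=s["eef_pos"][2]-.0096;L=[(x,y,h+.004) for x,y,_ in STRIP]
for f in({"side":ratio(I["side"])},{"top":ratio(I["top"])}):
    print(fit([.5425,.206,.2003],L,f))
dp,r=fit([.5175,-.2063,.1787],FLAP,{"top":blue(I["top"])});print(dp)
a=I["side"][90:250,130:330,::-1];cv2.imwrite("pics/s1.png",cv2.resize(a,(750,600),interpolation=2))
```

```text
[0.5163193  0.20054435 0.1276999 ] [-0.10043152 -0.23981042 -1.52792446] [-0.04793037  0.08676861 -0.04460888] 0.010858541404460572
(array([0.4632899 , 0.25064008, 0.13039432]), np.float64(0.6409782767295837))
(array([0.53504102, 0.2127831 , 0.2528604 ]), np.float64(0.72211754322052))
[ 0.517649   -0.20612652  0.17751229]
```

View pics/s1.png

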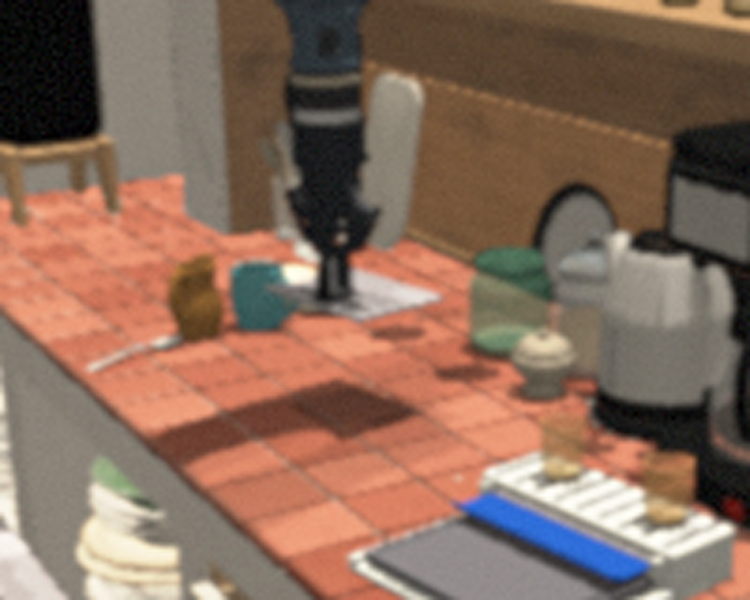

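Call:
{"method": "arm_command", "body": {"increments": [-0.01, -0.03, 0, 0, 0, 0, -1, -0.03, -0.08, 0, 0, 0, 0, -1, -0.05, -0.14, 0, 0, 0, 0, -1, -0.08, -0.2, 0, 0, 0, 0, -1, -0.1, -0.27, 0, 0, 0, 0, -1, -0.13, -0.33, 0, 0, 0, 0, -1, -0.15, -0.4, 0, 0, 0, 0, -1, -0.18, -0.46, 0, 0, 0, 0, -1, -0.2, -0.52, 0, 0, 0, -0.02, -1, -0.23, -0.59, 0, 0, 0, -0.042, -1]}}

```text
time_s: 9.53
eef_pos: [0.4238, -0.0362, 0.1281]
orientation: [[-0.984, -0.177, -0.002], [-0.177, 0.984, 0.0], [0.002, 0.001, -1.0]]
force: [0.1, -1.5, -1.1]
opening: 0.0108
finger_force: 61.0
```

Call:
{"method": "arm_command", "body": {"increments": [-0.03, -0.06, 0, 0, 0, 0, -1, -0.05, -0.13, 0, 0, 0, 0, -1, -0.08, -0.19, 0, 0, 0, 0, -1, -0.1, -0.26, 0, 0, 0, 0, -1, -0.125, -0.32, 0, 0, 0, 0, -1, -0.15, -0.38, 0, 0, 0, 0, -1, -0.17, -0.43, -0.02, 0, 0, 0, -1, -0.185, -0.47, -0.06, 0, 0, 0, -1, -0.187, -0.5, -0.11, 0, 0, 0, -1, -0.187, -0.503, -0.15, 0, 0, 0, -1]}}

```text
time_s: 10.37
eef_pos: [0.3487, -0.2382, 0.0675]
orientation: [[-0.985, -0.174, -0.002], [-0.174, 0.985, -0.001], [0.002, -0.0, -1.0]]
force: [0.8, -0.2, -2.8]
opening: 0.0112
finger_force: 60.9
```

```bash
cat >> h.py <<'E'
def look(tag,drn=(.5176,-.2062,.178)):
    I={c:imaging.get_image(c) for c in("top","side")}
    for c in I: cv2.imwrite(f"pics/{c}{tag}.png",I[c][:,:,::-1])
    s=env.state();e=s["eef_pos"];R=s["orientation"];yaw=np.arctan2(-R[1,0],-R[0,0])
    p=place([0,0,-drn[2]],[[e[0]-drn[0],e[1]-drn[1],e[2]]])[0]
    print("t",s["time_s"],"tcp in drainer mm",(p*1e3).round(1),"strip bottom",round(p[2]*1e3-9.6,1),"yaw",np.degrees(yaw).round(2),"tilt",(R[:2,2]*57.3).round(2),"F",np.round(s["force"],1),"M",np.round(s["moment"],2),s["opening"])
    return I,p,yaw
E
python3 - <<'E'
from h import *
I,p,yaw=look("2")
d=(.5176,-.2062,.178);c,s_=np.cos(d[2]),np.sin(d[2])
sp=[d[0]+c*(p[0]+.025)-s_*p[1],d[1]+s_*(p[0]+.025)+c*p[1],yaw];h=p[2]-.0096
a=np.vstack([cv2.resize(I["top"][130:270,250:410],(480,420),interpolation=2)[:, :]])
L=[(x,y,h+.004) for x,y in((-.055,-.075),(-.055,.075),(.055,.075),(.055,-.075))]
F=[(-.045,-.006,h+.038),(-.045,.006,h+.038),(-.005,.006,h+.038),(-.005,-.006,h+.038)]
out=[]
for cam,off in(("top",(280,140)),("side",(180,170))):
    a=cv2.resize(I[cam][off[1]:off[1]+130,off[0]:off[0]+130][:,:,::-1],(400,400),interpolation=2)
    b=a.copy()
    for P in(L,F):cv2.polylines(b,[((proj(cam,place(sp,P))+.5-off)*400/130).astype(int)],True,(0,255,0),1)
    out.append(b)
cv2.imwrite("pics/o3.png",np.hstack(out))
E
```

```text
t 10.4667 tcp in drainer mm [-173.     2.3   65.1] strip bottom 55.5 yaw 10.1 tilt [-0.39  0.34] F [-0.6  0.2 -1.7] M [0.07 0.09 0.  ] 0.011066215459187923
```

View pics/o3.png

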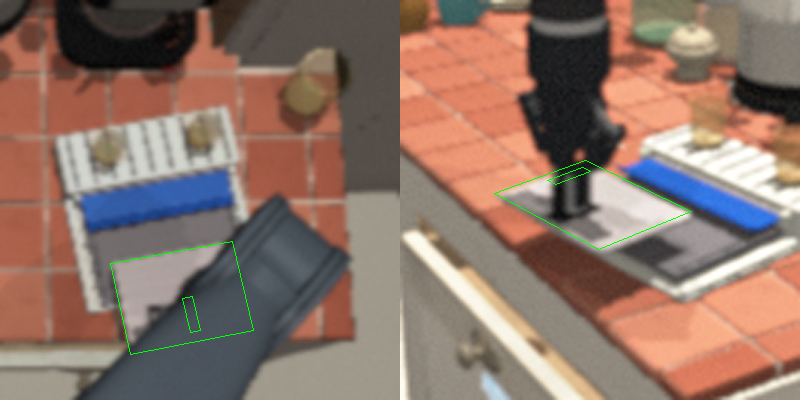

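Call:
{"method": "arm_command", "body": {"increments": [0.002, -0.001, -0.01, 0, 0, 0, -1, 0.004, -0.002, -0.02, 0, 0, 0, -1, 0.006, -0.003, -0.035, 0, 0, 0, -1, 0.008, -0.004, -0.05, 0, 0, 0, -1, 0.008, -0.004, -0.065, 0, 0, 0, -1, 0.008, -0.004, -0.075, 0, 0, 0, -1, 0.008, -0.004, -0.08, 0, 0, 0, -1, 0.008, -0.004, -0.08, 0, 0, 0, -1, 0.008, -0.004, -0.08, 0, 0, 0, -1, 0.008, -0.004, -0.08, 0, 0, 0, -1]}}

```text
time_s: 11.3
eef_pos: [0.3539, -0.2382, 0.0376]
orientation: [[-0.984, -0.177, 0.0], [-0.177, 0.984, -0.0], [-0.0, -0.0, -1.0]]
force: [0.2, 0.1, -2.7]
opening: 0.0109
finger_force: 60.9
```

Run:
```python
from h import *
I,p,yaw=look("3");I,p,yaw=look("4")
d=(.5176,-.2062,.178)
h=p[2]-.0096
out=[]
for cam,off in(("top",(280,140)),("side",(190,190))):
    a=cv2.resize(I[cam][off[1]:off[1]+100,off[0]:off[0]+100][:,:,::-1],(400,400),interpolation=2)
    c,s_=np.cos(d[2]),np.sin(d[2]);sp=[d[0]+c*(p[0]+.025)-s_*p[1],d[1]+s_*(p[0]+.025)+c*p[1],yaw]
    L=[(x,y,h+.004) for x,y in((-.055,-.075),(-.055,.075),(.055,.075),(.055,-.075))]
    if cam=="top":cv2.polylines(a,[((proj(cam,place(sp,L))+.5-off)*4).astype(int)],True,(0,255,0),1)
    out.append(a)
cv2.imwrite("pics/o4.png",np.hstack(out))
```

```text
t 11.4 tcp in drainer mm [-166.8   -2.5   37.7] strip bottom 28.1 yaw 10.21 tilt [ 0.03 -0.03] F [-0.5  0.8 -0.9] M [-0.01  0.07  0.04] 0.010778985560676357
t 11.5 tcp in drainer mm [-166.8   -2.5   37.6] strip bottom 28.0 yaw 10.21 tilt [ 0.02 -0.03] F [ 0.3 -0.  -1.5] M [ 0.03  0.05 -0.02] 0.011418531384437918
```

View pics/o4.png

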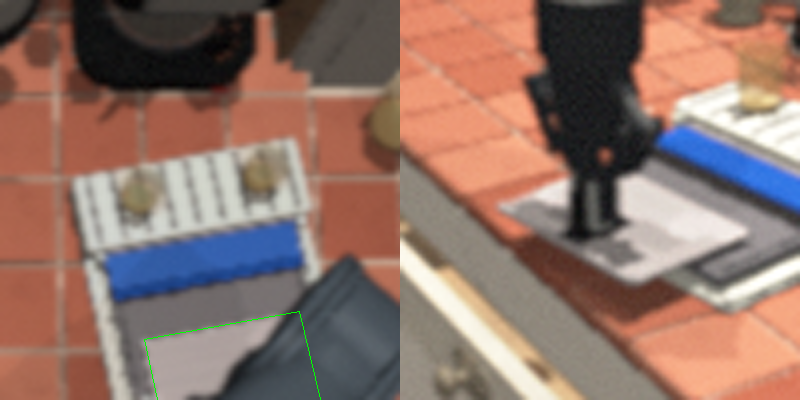

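Call:
{"method": "arm_command", "body": {"increments": [0, 0.001, -0.002, 0, 0, 0, -1, -0.001, 0.003, -0.004, 0, 0, 0, -1, -0.001, 0.005, -0.006, 0, 0, 0, -1, -0.001, 0.006, -0.008, 0, 0, 0, -1, -0.001, 0.006, -0.01, 0, 0, 0, -1, -0.001, 0.006, -0.012, 0, 0, 0, -1, -0.001, 0.006, -0.0135, 0, 0, 0, -1, -0.001, 0.006, -0.0135, 0, 0, 0, -1, -0.001, 0.006, -0.0135, 0, 0, 0, -1, -0.001, 0.006, -0.0135, 0, 0, 0, -1]}}

```text
time_s: 12.33
eef_pos: [0.3533, -0.2356, 0.0319]
orientation: [[-0.984, -0.177, 0.0], [-0.177, 0.984, -0.0], [-0.0, -0.0, -1.0]]
force: [0.5, 0.1, -3.1]
opening: 0.0108
finger_force: 60.9
```

Run:
```python
from h import *
F=[]
for i in range(4):
    imaging.get_image("top");F.append(env.state()["force"])
print(np.mean(F,0)); look("5")
```

```text
[-0.22031872 -0.27378476 -1.71315398]
t 12.6333 tcp in drainer mm [-1.669e+02  1.000e-01  3.200e+01] strip bottom 22.4 yaw 10.21 tilt [ 0.   -0.01] F [-0.2 -0.4 -2.1] M [0.02 0.09 0.04] 0.011274406635420807
```

Call:
{"method": "arm_command", "body": {"increments": [0, 0, -0.001, 0, 0, 0, -1, 0, 0, -0.002, 0, 0, 0, -1, 0, 0, -0.003, 0, 0, 0, -1, 0, 0, -0.004, 0, 0, 0, -1, 0, 0, -0.004, 0, 0, 0, -1, 0, 0, -0.004, 0, 0, 0, -1, 0, 0, -0.004, 0, 0, 0, -1, 0, 0, -0.004, 0, 0, 0, -1, 0, 0, -0.004, 0, 0, 0, -1, 0, 0, -0.004, 0, 0, 0, -1]}}

```text
time_s: 13.47
eef_pos: [0.3533, -0.2356, 0.0304]
orientation: [[-0.984, -0.177, -0.0], [-0.177, 0.984, -0.0], [0.0, -0.0, -1.0]]
force: [-0.9, 0.4, 1.1]
opening: 0.0107
finger_force: 61.3
```

Run:
```python
from h import *
F=[]
for i in range(4):
    imaging.get_image("top");F.append(env.state()["force"])
print(np.mean(F,0)); look("6")
```

```text
[-1.91394856  0.41648284  0.91793926]
t 13.7667 tcp in drainer mm [-1.669e+02  1.000e-01  3.030e+01] strip bottom 20.7 yaw 10.21 tilt [-0. -0.] F [-1.9  0.8  0.9] M [0.07 0.27 0.02] 0.011018142430563059
```

Call:
{"method": "arm_command", "body": {"increments": [0, 0, 0.002, 0, 0, 0, -1, 0, 0, 0.003, 0, 0, 0, -1, 0.015, 0.003, 0.003, 0, 0, 0, -1, 0.035, 0.006, 0.003, 0, 0, 0, -1, 0.055, 0.01, 0.003, 0, 0, 0, -1, 0.08, 0.0145, 0.003, 0, 0, 0, -1, 0.1, 0.018, 0.003, 0, 0, 0, -1, 0.115, 0.021, 0.003, 0, 0, 0, -1, 0.12, 0.0217, 0.003, 0, 0, 0, -1, 0.12, 0.0217, 0.003, 0, 0, 0, -1]}}

```text
time_s: 14.6
eef_pos: [0.4019, -0.2267, 0.0315]
orientation: [[-0.984, -0.178, -0.0], [-0.178, 0.984, 0.0], [0.0, 0.0, -1.0]]
force: [-1.1, 0.5, -1.6]
opening: 0.0109
finger_force: 61.0
```

Run:
```python
from h import *
I,_,_=look("7")
out=[]
for cam,off in(("top",(280,150)),("side",(200,190))):
    out.append(cv2.resize(I[cam][off[1]:off[1]+100,off[0]:off[0]+100][:,:,::-1],(400,400),interpolation=2))
cv2.imwrite("pics/o5.png",np.hstack(out))
```

```text
t 14.7 tcp in drainer mm [-118.3    0.4   31.4] strip bottom 21.8 yaw 10.22 tilt [-0.04  0.01] F [ 0.2 -0.6 -2.7] M [-0.03  0.04 -0.02] 0.010959956537928115
```

View pics/o5.png

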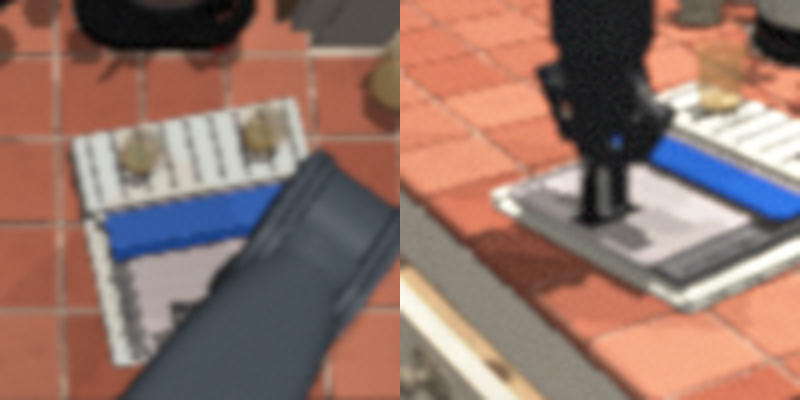

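```bash
cat >> h.py <<'E'
def profile(im,cam,xs,ys,z,d=(.5176,-.2062,.178)):
    out=[]
    for y in ys:
        uv=proj(cam,place(d,[(x,y,z) for x in xs])).astype(np.float32)
        out.append(cv2.remap(im,uv[None,:,0],uv[None,:,1],cv2.INTER_CUBIC)[0].astype(float).mean(0))
    return np.array(out)
E
python3 - <<'E'
from h import *
T=cv2.imread("pics/top7.png")[:,:,::-1];S=cv2.imread("pics/side7.png")[:,:,::-1]
ys=np.arange(.112,.056,-.002)
a=profile(T,"top",np.linspace(-.095,-.065,10),ys,.0255);b=profile(T,"top",np.linspace(-.035,-.015,8),ys,.032)
print("top left: y, strip zone RGB, flap zone")
for y,p,q in zip(ys,a,b):print(round(y*1e3),p.round(),q.round())
ys=-ys
a=profile(S,"side",np.linspace(-.095,-.065,10),ys,.0255);b=profile(S,"side",np.linspace(-.035,-.015,8),ys,.032)
print("side right")
for y,p,q in zip(ys,a,b):print(round(y*1e3),p.round(),q.round())
E
```

```text
top left: y, strip zone RGB, flap zone
112 [156. 136. 126.] [162. 146. 136.]
110 [172. 161. 152.] [179. 171. 161.]
108 [188. 182. 172.] [193. 188. 178.]
106 [199. 194. 184.] [200. 194. 184.]
104 [202. 197. 186.] [199. 193. 182.]
102 [198. 193. 182.] [192. 187. 176.]
100 [189. 184. 173.] [180. 176. 164.]
98 [173. 169. 159.] [162. 158. 149.]
96 [153. 149. 141.] [136. 135. 134.]
94 [130. 126. 120.] [105. 109. 126.]
92 [111. 107. 104.] [ 77.  91. 130.]
90 [100.  96.  95.] [ 58.  85. 142.]
88 [96. 92. 92.] [ 50.  86. 155.]
86 [98. 93. 93.] [ 50.  89. 162.]
84 [104.  99.  99.] [ 51.  91. 164.]
82 [112. 106. 106.] [ 51.  92. 165.]
80 [123. 117. 116.] [ 51.  92. 165.]
78 [138. 130. 129.] [ 50.  91. 164.]
76 [154. 144. 142.] [ 50.  90. 163.]
74 [167. 155. 153.] [ 49.  90. 162.]
72 [174. 162. 160.] [ 49.  89. 161.]
70 [177. 164. 161.] [ 48.  89. 160.]
68 [177. 164. 162.] [ 48.  88. 160.]
66 [177. 164. 161.] [ 48.  89. 161.]
64 [177. 164. 161.] [ 49.  90. 162.]
62 [177. 164. 161.] [ 49.  90. 162.]
60 [177. 164. 160.] [ 49.  90. 162.]
58 [176. 164. 161.] [ 49.  90. 162.]
side right
-112 [87. 85.
[... 336 characters left out ...]
[ 46. 110. 220.]
-92 [136. 130. 130.] [ 50. 114. 225.]
-90 [139. 133. 132.] [ 51. 116. 227.]
-88 [138. 132. 133.] [ 51. 117. 228.]
-86 [135. 129. 129.] [ 52. 118. 228.]
-84 [133. 127. 126.] [ 51. 118. 228.]
-82 [137. 131. 128.] [ 51. 118. 228.]
-80 [150. 142. 138.] [ 52. 119. 227.]
-78 [170. 161. 156.] [ 52. 118. 227.]
-76 [191. 180. 176.] [ 52. 118. 227.]
-74 [208. 196. 191.] [ 52. 118. 227.]
-72 [218. 206. 200.] [ 50. 117. 226.]
-70 [223. 210. 204.] [ 50. 116. 226.]
-68 [223. 211. 205.] [ 51. 116. 226.]
-66 [222. 210. 204.] [ 52. 117. 226.]
-64 [220. 208. 203.] [ 51. 116. 226.]
-62 [219. 208. 202.] [ 50. 116. 225.]
-60 [218. 208. 201.] [ 50. 116. 225.]
-58 [217. 207. 201.] [ 49. 116. 224.]
```

Call:
{"method": "arm_command", "body": {"increments": [0.005, 0.0005, 0, 0, 0, 0, -1, 0.015, 0.002, 0, 0, 0, 0, -1, 0.025, 0.003, 0, 0, 0, 0, -1, 0.036, 0.005, 0, 0, 0, 0, -1, 0.047, 0.007, 0, 0, 0, 0, -1, 0.058, 0.009, 0, 0, 0, 0, -1, 0.069, 0.011, 0, 0, 0, 0, -1, 0.076, 0.012, 0, 0, 0, 0, -1, 0.079, 0.0125, 0, 0, 0, 0, -1, 0.079, 0.0125, 0, 0, 0, 0, -1]}}

```text
time_s: 15.53
eef_pos: [0.4332, -0.2218, 0.0315]
orientation: [[-0.984, -0.178, -0.0], [-0.178, 0.984, 0.0], [0.0, 0.0, -1.0]]
force: [-0.4, -0.7, -2.5]
opening: 0.0112
finger_force: 61.0
```

Run:
```python
from h import *
F=[]
for i in range(3):
    imaging.get_image("top");F.append(env.state()["force"])
print(np.mean(F,0)); I,_,_=look("8")
print(fit([.5176,-.2062,.178],FLAP,{"side":blue(I["side"])}), "ref .5177 -.2162 .1775")
```

```text
[ 0.24991933  0.00341352 -2.13200905]
t 15.7833 tcp in drainer mm [-86.3  -0.4  31.5] strip bottom 21.9 yaw 10.2 tilt [-0.01  0.  ] F [ 0.6 -0.1 -1.5] M [-0.    0.09  0.01] 0.010708016491326626
(array([ 0.52017798, -0.21878886,  0.14528996]), np.float64(0.26754656434059143)) ref .5177 -.2162 .1775
```

Call:
{"method": "arm_command", "body": {"increments": [0.0015, 0.0003, 0, 0, 0, 0, -1, 0.003, 0.0005, 0, 0, 0, 0, -1, 0.0045, 0.0008, 0, 0, 0, 0, -1, 0.006, 0.001, 0, 0, 0, 0, -1, 0.0075, 0.0013, 0, 0, 0, 0, -1, 0.009, 0.0016, 0, 0, 0, 0, -1, 0.0105, 0.0019, 0, 0, 0, 0, -1, 0.012, 0.002, 0, 0, 0, 0, -1, 0.0125, 0.0022, 0, 0, 0, 0, -1, 0.0125, 0.0022, 0, 0, 0, 0, -1]}}

```text
time_s: 16.62
eef_pos: [0.438, -0.221, 0.0315]
orientation: [[-0.984, -0.177, 0.0], [-0.177, 0.984, -0.0], [-0.0, -0.0, -1.0]]
force: [0.5, 0.6, -2.4]
opening: 0.0112
finger_force: 61.0
```

Call:
{"method": "arm_command", "body": {"increments": [0.0008, 0.0001, 0, 0, 0, 0, -1, 0.0016, 0.0003, 0, 0, 0, 0, -1, 0.0024, 0.0004, 0, 0, 0, 0, -1, 0.0032, 0.0006, 0, 0, 0, 0, -1, 0.004, 0.0007, 0, 0, 0, 0, -1, 0.004, 0.0007, 0, 0, 0, 0, -1, 0.004, 0.0007, 0, 0, 0, 0, -1, 0.004, 0.0007, 0, 0, 0, 0, -1, 0.004, 0.0007, 0, 0, 0, 0, -1, 0.004, 0.0007, 0, 0, 0, 0, -1]}}

```text
time_s: 17.45
eef_pos: [0.4395, -0.2208, 0.0315]
orientation: [[-0.984, -0.177, -0.0], [-0.177, 0.984, -0.0], [0.0, -0.0, -1.0]]
force: [-0.1, -1.0, -1.4]
opening: 0.0109
finger_force: 61.0
```

Call:
{"method": "arm_command", "body": {"increments": [0.0008, 0.0001, 0, 0, 0, 0, -1, 0.0016, 0.0003, 0, 0, 0, 0, -1, 0.0024, 0.0004, 0, 0, 0, 0, -1, 0.0032, 0.0006, 0, 0, 0, 0, -1, 0.004, 0.0007, 0, 0, 0, 0, -1, 0.004, 0.0007, 0, 0, 0, 0, -1, 0.004, 0.0007, 0, 0, 0, 0, -1, 0.004, 0.0007, 0, 0, 0, 0, -1, 0.004, 0.0007, 0, 0, 0, 0, -1, 0.004, 0.0007, 0, 0, 0, 0, -1]}}

```text
time_s: 18.28
eef_pos: [0.4411, -0.2205, 0.0315]
orientation: [[-0.984, -0.177, 0.0], [-0.177, 0.984, -0.0], [0.0, -0.0, -1.0]]
force: [0.9, -0.8, -2.1]
opening: 0.0112
finger_force: 61.0
```

Run:
```python
from h import *
F=[]
for i in range(2):
    imaging.get_image("top");F.append(env.state()["force"])
print(np.mean(F,0)); I,_,_=look("9")
out=[]
for cam,off in(("top",(280,140)),("side",(200,180))):
    out.append(cv2.resize(I[cam][off[1]:off[1]+100,off[0]:off[0]+100][:,:,::-1],(400,400),interpolation=2))
cv2.imwrite("pics/o6.png",np.hstack(out))
```

```text
[-0.40067019  0.10795971 -1.59536314]
t 18.4833 tcp in drainer mm [-77.8  -0.5  31.5] strip bottom 21.9 yaw 10.21 tilt [0. 0.] F [ 0.3 -0.5 -1.7] M [0.01 0.01 0.  ] 0.010979499372208146
```

View pics/o6.png

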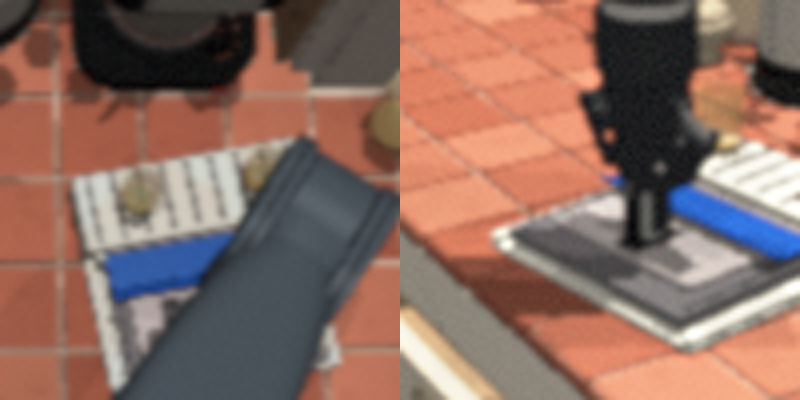

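Call:
{"method": "arm_command", "body": {"increments": [0.0008, 0.0001, 0, 0, 0, 0, -1, 0.0016, 0.0003, 0, 0, 0, 0, -1, 0.0024, 0.0004, 0, 0, 0, 0, -1, 0.0032, 0.0006, 0, 0, 0, 0, -1, 0.004, 0.0007, 0, 0, 0, 0, -1, 0.004, 0.0007, 0, 0, 0, 0, -1, 0.004, 0.0007, 0, 0, 0, 0, -1, 0.004, 0.0007, 0, 0, 0, 0, -1, 0.004, 0.0007, 0, 0, 0, 0, -1, 0.004, 0.0007, 0, 0, 0, 0, -1]}}

```text
time_s: 19.32
eef_pos: [0.4426, -0.2203, 0.0315]
orientation: [[-0.984, -0.177, -0.0], [-0.177, 0.984, -0.0], [0.0, -0.0, -1.0]]
force: [-0.6, -0.2, -1.3]
opening: 0.011
finger_force: 61.0
```

Run:
```python
from h import *
F=[]
for i in range(3):
    imaging.get_image("top");F.append(env.state()["force"])
print(np.mean(F,0),env.state()["eef_pos"])
```

```text
[-1.3548033  -0.30351233 -1.68232555] [ 0.44253268 -0.22024808  0.03147736]
```

Call:
{"method": "arm_command", "body": {"increments": [0.0008, 0.0001, 0, 0, 0, 0, -1, 0.0016, 0.0003, 0, 0, 0, 0, -1, 0.0024, 0.0004, 0, 0, 0, 0, -1, 0.0032, 0.0006, 0, 0, 0, 0, -1, 0.004, 0.0007, 0, 0, 0, 0, -1, 0.004, 0.0007, 0, 0, 0, 0, -1, 0.004, 0.0007, 0, 0, 0, 0, -1, 0.004, 0.0007, 0, 0, 0, 0, -1, 0.004, 0.0007, 0, 0, 0, 0, -1, 0.004, 0.0007, 0, 0, 0, 0, -1]}}

```text
time_s: 20.3
eef_pos: [0.4426, -0.2203, 0.0316]
orientation: [[-0.984, -0.177, -0.004], [-0.177, 0.984, -0.001], [0.004, -0.0, -1.0]]
force: [-6.9, -2.0, 2.0]
opening: 0.0111
finger_force: 61.6
```

Run:
```python
from h import *
F=[];M=[]
for i in range(3):
    imaging.get_image("top");s=env.state();F.append(s["force"]);M.append(s["moment"])
print(np.mean(F,0),np.mean(M,0),env.state()["eef_pos"])
```

```text
[-6.21631924 -2.25218134  2.08495886] [-0.29462194  1.27968454  0.12799865] [ 0.44259676 -0.22027785  0.03156879]
```

Call:
{"method": "arm_command", "body": {"increments": [-0.0015, -0.0003, -0.002, 0, 0, 0, -1, -0.0015, -0.0003, -0.004, 0, 0, 0, -1, -0.0015, -0.0003, -0.006, 0, 0, 0, -1, -0.0015, -0.0003, -0.008, 0, 0, 0, -1, -0.0015, -0.0003, -0.01, 0, 0, 0, -1, -0.0015, -0.0003, -0.012, 0, 0, 0, -1, -0.0015, -0.0003, -0.014, 0, 0, 0, -1, -0.0015, -0.0003, -0.015, 0, 0, 0, -1, -0.0015, -0.0003, -0.015, 0, 0, 0, -1, -0.0015, -0.0003, -0.015, 0, 0, 0, -1]}}

```text
time_s: 21.28
eef_pos: [0.4426, -0.2203, 0.0268]
orientation: [[-0.984, -0.177, -0.002], [-0.177, 0.984, -0.001], [0.002, -0.0, -1.0]]
force: [-8.1, -0.3, 6.8]
opening: 0.011
finger_force: 62.3
```

Run:
```python
from h import *
F=[];M=[]
for i in range(2):
    imaging.get_image("top");s=env.state();F.append(s["force"]);M.append(s["moment"])
print(np.mean(F,0),np.mean(M,0));look("10")
```

```text
[-7.85975216 -0.58624259  6.18427542] [0.02157028 1.42419499 0.1240634 ]
t 21.4833 tcp in drainer mm [-76.3  -0.6  26.8] strip bottom 17.2 yaw 10.19 tilt [-0.13 -0.05] F [-8.1 -0.7  6.4] M [0.06 1.38 0.12] 0.011201969619777229
```

Call:
{"method": "arm_command", "body": {"increments": [0, 0, -0.001, 0, 0, 0, -1, 0, 0, -0.002, 0, 0, 0, -1, 0, 0, -0.003, 0, 0, 0, -1, 0, 0, -0.004, 0, 0, 0, -1, 0, 0, -0.005, 0, 0, 0, -1, 0, 0, -0.006, 0, 0, 0, -1, 0, 0, -0.007, 0, 0, 0, -1, 0, 0, -0.008, 0, 0, 0, -1, 0, 0, -0.008, 0, 0, 0, -1, 0, 0, -0.008, 0, 0, 0, -1]}}

```text
time_s: 22.32
eef_pos: [0.4426, -0.2203, 0.0256]
orientation: [[-0.984, -0.177, -0.002], [-0.177, 0.984, -0.001], [0.002, -0.001, -1.0]]
force: [-10.9, 1.9, 16.1]
opening: 0.0109
finger_force: 63.8
```

Run:
```python
from h import *
F=[];M=[]
for i in range(2):
    imaging.get_image("top");s=env.state();F.append(s["force"]);M.append(s["moment"])
print(np.mean(F,0),np.mean(M,0));look("11")
```

```text
[-11.93046103   1.68081591  16.1313268 ] [0.56912255 2.17546996 0.12273064]
t 22.5167 tcp in drainer mm [-76.3  -0.6  25.6] strip bottom 16.0 yaw 10.19 tilt [-0.12 -0.07] F [-11.4   2.5  16.9] M [0.58 2.17 0.13] 0.011119717350011842
```

Call:
{"method": "arm_command", "body": {"increments": [0, 0, -0.001, 0, 0, 0, -1, 0, 0, -0.002, 0, 0, 0, -1, 0, 0, -0.0025, 0, 0, 0, -1, 0, 0, -0.0025, 0, 0, 0, -1, 0, 0, -0.0025, 0, 0, 0, -1, 0, 0, -0.0025, 0, 0, 0, -1, 0, 0, -0.0025, 0, 0, 0, -1, 0, 0, -0.0025, 0, 0, 0, -1, 0, 0, -0.0025, 0, 0, 0, -1, 0, 0, -0.0025, 0, 0, 0, -1]}}

```text
time_s: 23.35
eef_pos: [0.4426, -0.2203, 0.0255]
orientation: [[-0.984, -0.177, -0.002], [-0.177, 0.984, -0.001], [0.002, -0.001, -1.0]]
force: [-13.6, 3.5, 20.6]
opening: 0.0109
finger_force: 64.4
```

Run:
```python
from h import *
I,_,_=look("12")
out=[]
for cam,off in(("top",(280,140)),("side",(200,180))):
    out.append(cv2.resize(I[cam][off[1]:off[1]+100,off[0]:off[0]+100][:,:,::-1],(400,400),interpolation=2))
cv2.imwrite("pics/o7.png",np.hstack(out))
```

```text
t 23.45 tcp in drainer mm [-76.3  -0.6  25.6] strip bottom 16.0 yaw 10.19 tilt [-0.12 -0.07] F [-13.4   3.8  21.6] M [0.78 2.5  0.13] 0.011007261013084451
```

View pics/o7.png

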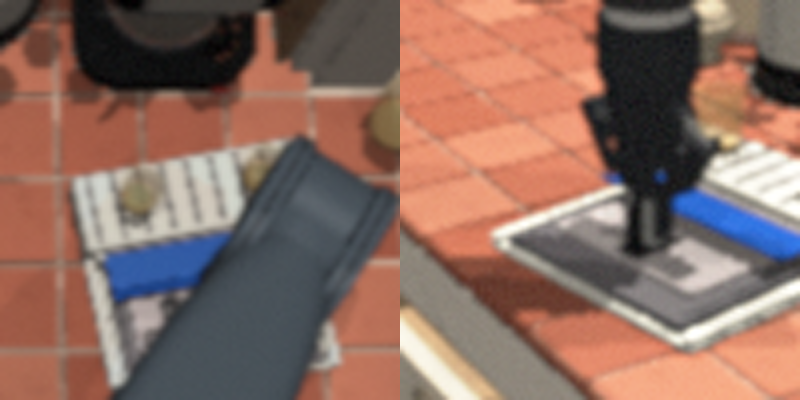

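The picture shows the flap down (blue, side view around 740,225), the strip under it and the bed lower than before. The height no longer changes when I push harder, so the bed has bottomed out.

```bash
python3 -c "
from workcell import env
print(env.finish_job())"
```

```text
the job is handed in; nothing more can be done
None
```

The job is handed in at about 23.5 s: the strip sits against the stop under the flap, square and centred to about 1 mm by my measurements, and is held pressed with about 21 N on the bottomed-out bed; the flap looked down and the parts of the drainer I could see looked undisturbed, though I did not re-check the mug, jug, tumbler or spoon at the end.

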